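Unlock the seismometer mass with the two-button chord

ROBOT

A 6-joint arm with a two-finger parallel gripper is mounted at the origin on the work surface. World frame = base frame: x ahead of the robot, y to its left, z up, the work surface at z = 0. Lengths are in m, angles in rad, forces in N, time in s.
With the tool pointing down it reaches from about 0.375 to 0.975 m from the base axis. Payload 3.8 kg.
Tool frame: the origin (TCP) lies at the very end of the fingers, on their centre line; the grasp point (between the pads) lies r.tcp_to_grasp behind it (r.tcp_to_grasp is the distance from the TCP to the grasp point, in m); z points along the fingers, x is the direction in which the jaws open and shut, and the axes are right-handed (so a half turn about z gives the same grasp; the last joint's range is limited). The gripper opens to 85 mm and grips with 20 to 120 N. Pads are 22 mm wide; open, the fingers measure 114 mm over their backs; the gripper's body (76 mm by 85 mm) begins 54 mm behind the grasp point. The pads swing forward as they close: fully open they stand 13 mm farther back than shut.
Start: joints at [-1.146, 0.264, 1.604, -0, 1.274, -0.037], TCP at [0.301, -0.604, 0.231] pointing down, gripper open.
Joint ranges: [-2.63, 2.63], [-0.94, 2.18], [0.31, 2.57], [-1.31, 4.45], [0, 2.66], [-2.55, 2.55]. Speed limits (rad/s): [2.57, 2.57, 3.14, 3.14, 3.14, 3.14].

INTERFACE

Orientations are given as a unit quaternion [x, y, z, w].
In Python, from cell import readout, vision, order, r gives the robot as it stands.
- The arm moves only by the tool servo_tool, never from a script. Its argument "moves" is text: rows parted by semicolons, each of 7 numbers parted by spaces: the turn, a rotation vector about the world's x, y, z in degrees, then the shift along the world's x, y, z in m, then the gripper command: -1 is shut, 1 is fully open, values between are in proportion. In form: rx ry rz x y z grip; .... A call has 1 to 5 rows; each row shifts and turns the commanded pose from where the row before left it; what a row does not reach is not made up. A row lasts 1/12 s, in which the tool goes at most 41.7 mm and 7.16 degrees, less where a joint would pass 70% of its speed; a pose out of reach is approached as far as the arm can. A call is refused whole if a number of a shift passes 0.0417 or a number of a turn 7.16, either way. A call with a gripper value outside its range is refused whole. The fingers move at their own pace and stop on an object; "newtons" is the grip in N (left out, the last holds). Time passes only in rows, so rows that do not move let the fingers close. It gives the time, the measured TCP pose, the force and the opening at its end, in the units of the state.
- readout.get_obs(): the state, without advancing time (a new reading comes with each control period).
- vision.grab_frame(name): name is "side" or "top" or "wrist"; returns the picture (400x640x3 uint8, red, green, blue); there is no depth.
- vision.get_calibration(name): a dict with "camera_matrix" (3x3 intrinsics, pixels), "dist_coeffs" ([k1, k2, p1, p2, k3] as OpenCV has them; the pictures are not rectified), "origin" and "attitude" of the camera in the world; the wrist camera has in their place "tool_from_camera" (4x4, takes a point from camera to tool coordinates, whose origin is the TCP and whose axes are the tool frame's). Camera axes: x right, y up, looking along -z (the intrinsics and any distortion apply to the point x, -y, -z); pixel columns grow to the right and rows downward; lengths in m; the calibration is good to about 2 mm. A picture is of the moment at which its call begins: read the wrist's pose just before it. get_calibration takes no time and is no camera call.
- order.close_job(): hands the job in, once; it reports no verdict.
The state is a dict: "time": time; "joint_positions": joint angles; "qd": joint speeds; "effort": joint torques, N m; "position": TCP position; "tcp_rot": TCP orientation; "force": force on the tool from outside, world axes, zero at the start; "moment": the same for the moment, N m; "opening": finger opening in m.
Only numpy, scipy, OpenCV 4.12 (cv2) and the standard library are available. Lean on these libraries where they do the work, as an engineer would, in place of code of your own. Each camera call takes 0.05 s, during which the arm holds its last target.

TASK

Unlock the seismometer's mass from the grey control box: put one fingertip on the white enable button and the other on the green unlock button, press both fully down together, keep them down for four seconds, then let both spring back up and move clear. Do not press the black or the yellow button, do not switch the red power rocker, and leave the other things on the shelf and on the box where they are.

Things in the scene. Friction and masses are not known exactly. Their poses are not given: they have to be found in the camera images.
- control_box: fixed grey metal box, dark panel on top, 200 (its x) x 300 (its y) x 90 mm high; origin: centre of its underside, z up, front = -x. On the panel: white button 28 mm to +y of the centre; 28 mm to -y a row along x of three buttons 40 mm apart (black, yellow, green, any order); meter 62 mm square, 8 mm high, at rear +y; red rocker at front -y; test jacks 5 mm high at front +y
- white_key: the white enable button with its bezel, fixed to the panel: cap 23 mm across standing 14 mm above the panel in an aluminium bezel 31 mm across and 5 mm high; origin at the centre of the bezel's underside, on the panel; z up
- white_top (a point): centre of the top face of the white button's cap; moves down with it
- white_button (a joint): travel of the white button: 0 = up, 0.006 m = fully down; a spring pushes it back up, 1.5 N to start, rising evenly to 5 N at the bottom
- green_key: the green unlock button with its bezel, same size as the white one and level with it; it is in one of the three places of the row, 56 or 69 mm from the white button between centres; origin at the centre of the bezel's underside, on the panel
- green_top (a point): centre of the top face of the green button's cap; moves down with it
- green_button (a joint): travel of the green button: 0 = up, 0.006 m = fully down; spring as in the white one
- black_top (a point): centre of the top face of the black lock button, same size; not to be pressed
- black_button (a joint): travel of the black button, 0 = up, 0.006 m = fully down
- yellow_top (a point): centre of the top face of the yellow centring button, same size; not to be pressed
- yellow_button (a joint): travel of the yellow button, 0 = up, 0.006 m = fully down
- power_rocker (a joint): red rocker switch, 32 x 21 mm, at the right front of the panel, its top up to 14 mm above the panel: 0 rad = on (as found), 0.35 rad = off; stays where it is left
- gps_puck: loose white plastic GPS antenna puck, 64 mm across, 26 mm high, standing on the right rear of the control box's top; origin at the centre of its underside
- leveling_foot: loose bronze tripod leveling foot, base 44 mm across, 62 mm high with its threaded stem, standing on the shelf close to the box; origin at the centre of its underside
- indicator_lens: loose amber glass indicator lens in a steel ring, 28 mm across, 20 mm high, on the shelf close to the box; origin at the centre of its underside
- clevis_pin: loose steel clevis pin standing on its head, head 20 mm across, shank 12 mm across, 47 mm high, on the shelf close to the box; origin at the centre of its underside
- bubble_level: loose round bubble level, 40 mm across, 13 mm high, on the shelf close to the box; origin at the centre of its underside
- dust_cap: loose black plastic connector dust cap, 32 mm across, 20 mm high, on the shelf close to the box; origin at the centre of its underside

How it is judged:
On the way:
1. fingertips hold the white and the green button down together, for 3.5 s without a break (value of joint each of white_button, green_button above 0.004 m and contact force between the fingers and white_key above 0.5 N and contact force between the fingers and green_key above 0.5 N), for 3.5 s.
At the end, for the whole second after the job is handed in: After the white and green buttons have been held down together (both deeper than 4 of their 6 mm) by the fingertips for 3.5 s without a break, all four buttons are up again (within 1 mm), the rocker is still on (within 0.1 rad), and every loose thing is at rest within 15 mm of where it stood (value of joint each of white_button, green_button, black_button, yellow_button below 0.001 m and value of joint power_rocker below 0.1 rad and distance of each of gps_puck, leveling_foot, indicator_lens, clevis_pin, bubble_level, dust_cap from where it was at the start of the episode below 0.015 m and linear speed of each of gps_puck, leveling_foot, indicator_lens, clevis_pin, bubble_level, dust_cap below 0.02 m/s); the robot touches nothing.
It fails at once if the white or the green button is pressed without the other: one deeper than 4 mm while the other is less than 1 mm down ((value of joint white_button above 0.004 m and value of joint green_button below 0.001 m) or (value of joint green_button above 0.004 m and value of joint white_button below 0.001 m)).
It fails at once if the black or the yellow button is pressed more than 2 mm (value of joint any of black_button, yellow_button above 0.002 m).
It fails at once if the power rocker is switched (moved by more than 0.15 rad) (value of joint power_rocker above 0.15 rad).
It fails at once if a loose thing is lifted, carried or pushed more than 15 mm from its place (distance of any of gps_puck, leveling_foot, indicator_lens, clevis_pin, bubble_level, dust_cap from where it was at the start of the episode above 0.015 m).
It also fails if it takes over 43 s, if anything falls off the work surface, if the arm or the gripper's body presses on something with over 40 N, if the wrist force passes 120 N, or if a joint passes its speed limit or range.

## Working session

There is one attempt and no reset: what is moved stays moved. The work goes in short steps, Python scripts to look and compute and a tool call to move; the robot and the scene stay as the last step left them, time stands still between calls to the robot, and variables do not carry over. Pictures are saved under pics/ and viewed, and the job is handed in when it is done.

Besides the shell and the picture viewer there is one more tool, called after "Request:" as name(argument=value, ...), one argument or row to a line, values as JSON. servo_tool: Moves the arm, as the interface text tells. Its arguments: {"type":"object","properties":{"moves":{"type":"string"},"newtons":{"type":"number"}},"required":["moves"]}

```bash
mkdir -p pics; cat > h.py <<'E'
from cell import readout, vision, order, r
import numpy as np, cv2
from scipy.spatial.transform import Rotation as R
def save(img,n): cv2.imwrite('pics/'+n,img[:,:,::-1])
E
python3 - <<'E'
from h import *
o=readout.get_obs();print(o)
print(r.tcp_to_grasp)
for n in('top','side'):
    save(vision.grab_frame(n),n+'0.png');print(vision.get_calibration(n))
print(vision.get_calibration('wrist'))
E
```

```text
{'time': 0.0, 'joint_positions': array([-1.14590136e+00,  2.64769117e-01,  1.60538275e+00, -3.17942509e-05,
        1.27371305e+00, -3.69037636e-02]), 'qd': array([ 0.00067372,  0.00176893, -0.00102183, -0.00105064, -0.00012086,
       -0.00032875]), 'effort': array([ 6.35746183e-04, -5.15116811e+01, -3.67311716e+01, -2.49517552e-04,
        1.29612905e-02, -2.58025989e-05]), 'position': array([ 0.30043348, -0.60362682,  0.22994656]), 'tcp_rot': array([ 8.50166348e-01, -5.26512953e-01, -9.51641119e-04, -6.20807361e-04]), 'force': array([ 0.86386531, -0.74671805, -0.22682818]), 'moment': array([ 0.01554277,  0.02468428, -0.05785795]), 'opening': 0.08524931856536037}
0.0187
{'camera_matrix': array([[415.87846718,   0.        , 317.72615783],
       [  0.        , 415.87846718, 198.64026772],
       [  0.        ,   0.        ,   1.        ]]), 'dist_coeffs': array([-0.05881784,  0.        ,  0.        ,  0.        ,  0.        ]), 'origin': array([0.4258764 , 0.09392124, 1.03230871]), 'attitude': array([ 0.04299764, -0.06649363, -0.7031057 ,  0.7066627 ])}
{'camera_matrix': array([[437
[... 287 characters left out ...]
]), 'attitude': array([ 0.46667104, -0.15326738, -0.27447853,  0.82667332])}
{'camera_matrix': array([[338.67412931,   0.        , 323.65894914],
       [  0.        , 338.67412931, 199.45425506],
       [  0.        ,   0.        ,   1.        ]]), 'dist_coeffs': array([-0.01879471,  0.        ,  0.        ,  0.        ,  0.        ]), 'tool_from_camera': array([[ 9.99999844e-01, -4.11532805e-04, -3.78530186e-04,
         2.65436155e-04],
       [-5.03064582e-04, -9.57687457e-01, -2.87809803e-01,
        -7.37897118e-02],
       [-2.44070436e-04,  2.87809948e-01, -9.57687514e-01,
        -1.42615664e-01],
       [ 0.00000000e+00,  0.00000000e+00,  0.00000000e+00,
         1.00000000e+00]])}
```

View pics/top0.png

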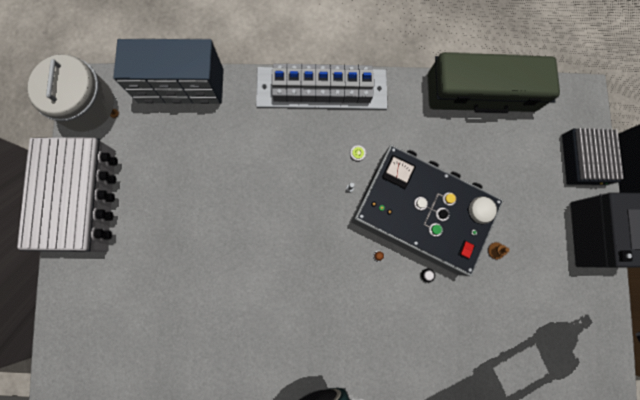

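View pics/side0.png

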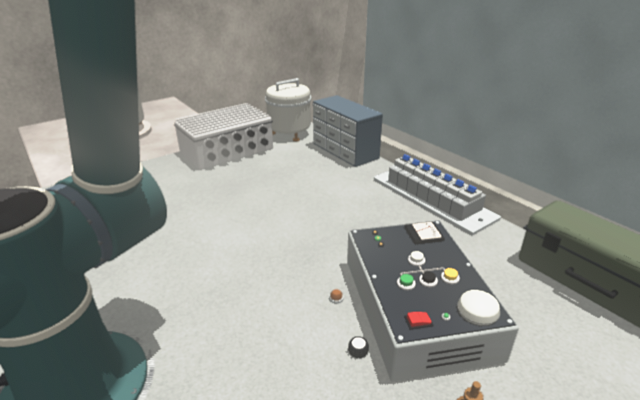

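```bash
python3 - <<'E'
from h import *
a=cv2.imread('pics/top0.png')[140:285,340:515]
cv2.imwrite('pics/top0c.png',cv2.resize(a,None,fx=4,fy=4,interpolation=cv2.INTER_CUBIC))
a=cv2.imread('pics/side0.png')[215:375,340:520]
cv2.imwrite('pics/side0c.png',cv2.resize(a,None,fx=3.7,fy=3.7,interpolation=cv2.INTER_CUBIC))
E
```

```text
(no output)
```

View pics/top0c.png

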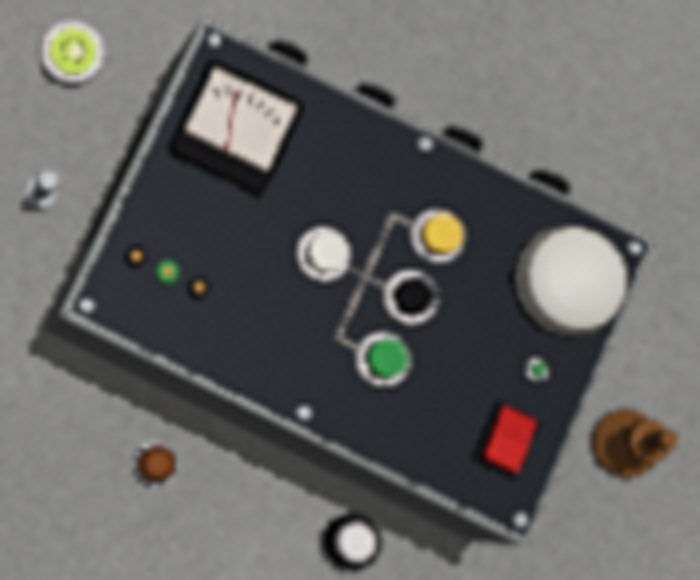

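View pics/side0c.png

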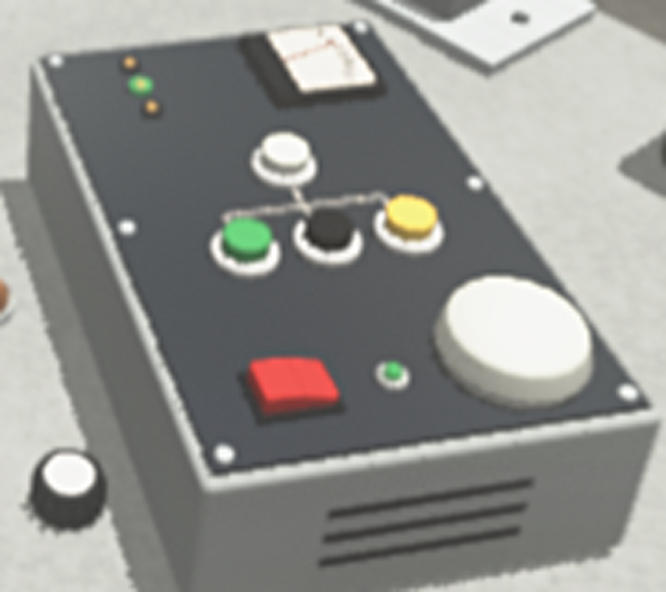

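```bash
cat >> h.py <<'E'
def ray(n,uv):
    c=vision.get_calibration(n)
    p=cv2.undistortPoints(np.array(uv,float).reshape(-1,1,2),c['camera_matrix'],c['dist_coeffs'])[:,0]
    d=np.c_[p[:,0],-p[:,1],-np.ones(len(p))]
    return c['origin'],R.from_quat(c['attitude']).apply(d)
def atz(n,uv,z):
    o,d=ray(n,uv); return o+d*((z-o[2])/d[:,2])[:,None]
def tri(u1,u2):
    out=[]
    for a,b in zip(u1,u2):
        A=np.zeros((3,3));B=np.zeros(3);L=[]
        for n,u in(('top',a),('side',b)):
            o,d=ray(n,[u]);d=d[0]/np.linalg.norm(d);P=np.eye(3)-np.outer(d,d);A+=P;B+=P@o;L.append((P,o))
        x=np.linalg.solve(A,B);out.append([*x,*[np.linalg.norm(P@(x-o)) for P,o in L]])
    return np.array(out)
E
python3 - <<'E'
from h import *
np.set_printoptions(precision=4,suppress=True)
t=np.array([[328,250],[389,357],[444,232],[414,297]],float); s=np.array([[289,148],[247,237],[412,215],[330,227]],float)
t=(t+.5)/4-.5+[340,140]; s=(s+.5)/3.7-.5+[340,215]
print(tri(t,s)); 
for n,u in(('top',t),('side',s)):
    p=atz(n,u,.104);print(p);g=p[1]-p[0];print(np.linalg.norm(g),np.degrees(np.arctan2(g[1],g[0])),np.linalg.norm(p[2]-p[1]), np.degrees(np.arctan2(*(p[2]-p[1])[1::-1])))
E
```

```text
[[ 0.5661 -0.1757  0.1029  0.0014  0.0014]
 [ 0.5043 -0.2085  0.1017  0.0004  0.0004]
 [ 0.5765 -0.2439  0.1018  0.0005  0.0005]
 [ 0.5396 -0.2256  0.1008  0.0015  0.0015]]
[[ 0.5648 -0.1744  0.104 ]
 [ 0.5037 -0.2075  0.104 ]
 [ 0.5758 -0.2427  0.104 ]
 [ 0.5381 -0.2234  0.104 ]]
0.0694598432650292 -151.61508409239386 0.08022002478146611 -26.070961526595948
[[ 0.5664 -0.1771  0.104 ]
 [ 0.5026 -0.2104  0.104 ]
 [ 0.5748 -0.2456  0.104 ]
 [ 0.538  -0.2285  0.104 ]]
0.07196299310234369 -152.4424024532644 0.08035004101180261 -25.989792019759545
```

Request:
servo_tool(
  moves="0 0 4.6 0.0117 0.0206 0 0.28;0 0 4.6 0.0117 0.0206 0 0.28;0 0 4.6 0.0117 0.0206 0 0.28;0 0 4.6 0.0117 0.0206 0 0.28;0 0 4.6 0.0117 0.0206 0 0.28",
  newtons=40,
)

```text
time: 0.52
position: [0.3594, -0.5, 0.2305]
tcp_rot: [0.939, -0.345, -0.0, -0.0]
force: [0.3, 0.1, -0.0]
opening: 0.0542
```

Request:
servo_tool(
  moves="0 0 4.6 0.0117 0.0206 0 0.28;0 0 4.6 0.0117 0.0206 0 0.28;0 0 4.6 0.0117 0.0206 0 0.28;0 0 4.6 0.0117 0.0206 0 0.28;0 0 4.6 0.0117 0.0206 0 0.28",
)

```text
time: 0.93
position: [0.4179, -0.3969, 0.2307]
tcp_rot: [0.989, -0.151, -0.0, -0.0]
force: [0.4, 0.9, -0.0]
opening: 0.0547
```

Request:
servo_tool(
  moves="0 0 4.6 0.0117 0.0206 0 0.28;0 0 4.6 0.0117 0.0206 0 0.28;0 0 4.6 0.0117 0.0206 0 0.28;0 0 4.6 0.0117 0.0206 0 0.28;0 0 4.6 0.0117 0.0206 0 0.28",
)

```text
time: 1.35
position: [0.4763, -0.294, 0.2307]
tcp_rot: [0.999, 0.05, -0.0, -0.0]
force: [0.0, -0.1, 0.1]
opening: 0.0546
```

Request:
servo_tool(
  moves="0 0 4.6 0.0117 0.0206 0 0.28;0 0 4.6 0.0117 0.0206 0 0.28;0 0 4.6 0.0117 0.0206 0 0.28;0 0 4.6 0.0117 0.0206 0 0.28;0 0 4.6 0.0117 0.0206 0 0.28",
)

```text
time: 1.77
position: [0.5348, -0.191, 0.2308]
tcp_rot: [0.969, 0.248, -0.0, -0.0]
force: [0.5, -0.2, -0.2]
opening: 0.0546
```

Request:
servo_tool(
  moves="0 0 0 0 0 0 0.28;0 0 0 0 0 0 0.28;0 0 0 0 0 0 0.28",
)

```text
time: 2.02
position: [0.5343, -0.1924, 0.2308]
tcp_rot: [0.969, 0.246, -0.001, -0.0]
force: [-0.1, 0.2, 0.2]
opening: 0.0547
```

```bash
python3 - <<'E'
from h import *
o=readout.get_obs();print(o['position'],o['tcp_rot'],o['opening'],o['joint_positions'],o['force'],R.from_quat(o['tcp_rot']).as_matrix())
save(vision.grab_frame('wrist'),'w1.png')
a=vision.grab_frame('top')[140:285,340:515]
save(cv2.resize(a,None,fx=4,fy=4,interpolation=cv2.INTER_CUBIC),'t1.png')
E
```

```text
[ 0.53432939 -0.19240085  0.23082727] [ 9.69366090e-01  2.45619803e-01 -5.43642648e-04 -3.78349601e-05] 0.05472920897861652 [-3.89125168e-01  6.31523012e-02  1.83662527e+00 -6.19154373e-04
  1.24273403e+00 -8.85243537e-01] [-0.09938399  0.2086188   0.16269737] [[ 8.79341234e-01  4.76190974e-01 -1.07256353e-03]
 [ 4.76191056e-01 -8.79341822e-01 -1.93706945e-04]
 [-1.03539147e-03 -3.40410655e-04 -9.99999406e-01]]
```

View pics/w1.png

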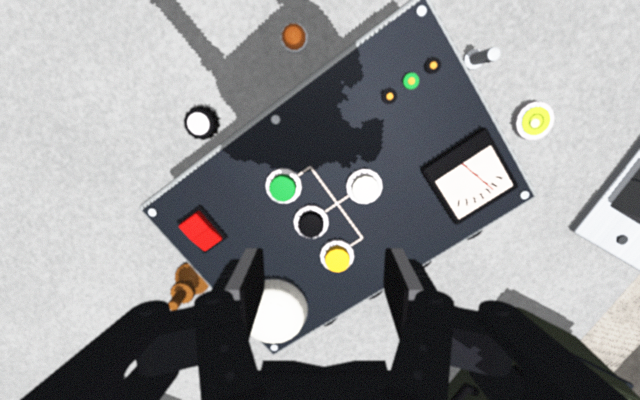

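```bash
cat >> h.py <<'E'
def wrist_pose(o):
    T=np.eye(4);T[:3,:3]=R.from_quat(o['tcp_rot']).as_matrix();T[:3,3]=o['position']
    return T@vision.get_calibration('wrist')['tool_from_camera']
def wz(o,uv,z):
    c=vision.get_calibration('wrist');M=wrist_pose(o)
    p=cv2.undistortPoints(np.array(uv,float).reshape(-1,1,2),c['camera_matrix'],c['dist_coeffs'])[:,0]
    d=np.c_[p[:,0],-p[:,1],-np.ones(len(p))]@M[:3,:3].T
    return M[:3,3]+d*((z-M[2,3])/d[:,2])[:,None]
def proj_tool(pt):
    c=vision.get_calibration('wrist');q=np.linalg.inv(c['tool_from_camera'])@np.array([*pt,1]);
    return cv2.projectPoints(np.array([[q[0],-q[1],-q[2]]]),np.zeros(3),np.zeros(3),c['camera_matrix'],c['dist_coeffs'])[0].ravel()
E
python3 - <<'E'
from h import *
np.set_printoptions(precision=4,suppress=True)
o=readout.get_obs()
p=wz(o,[[364,186],[283,186],[337,257],[310.5,221.5]],.104);print(p);g=p[1]-p[0]
print((p[0]+p[1])/2-o['position'],np.linalg.norm(g),np.degrees(np.arctan2(*-g[1::-1])),np.degrees(np.arctan2(*(p[2]-p[1])[1::-1])),np.linalg.norm(p[2]-p[1]))
for s in(-1,1):
  for x in (.0274,.042):
   for y in (-.011,.011): print(x*s,y,proj_tool([x*s,y,0]),proj_tool([x*s,y,-.005]))
im=cv2.imread('pics/w1.png')
cv2.imwrite('pics/w1c.png',cv2.resize(im[150:350,180:460],None,fx=2.8,fy=2.8,interpolation=cv2.INTER_CUBIC))
E
```

```text
[[ 0.5621 -0.174   0.104 ]
 [ 0.5035 -0.2056  0.104 ]
 [ 0.5738 -0.2407  0.104 ]
 [ 0.5379 -0.2224  0.104 ]]
[-0.0014  0.0032 -0.127 ] 0.06657290102980484 28.407175856938277 -26.51510643209049 0.07849665400599368
-0.0274 -0.011 [262.6057 239.6219] [260.6632 244.1622]
-0.0274 0.011 [265.0393 282.2973] [263.2561 287.9472]
-0.042 -0.011 [230.6916 239.579 ] [227.7366 244.1132]
-0.042 0.011 [234.4042 282.2273] [231.6912 287.8688]
0.0274 -0.011 [382.6519 239.6623] [384.5365 244.2034]
0.0274 0.011 [380.2549 282.3307] [381.9839 287.9809]
0.042 -0.011 [414.5572 239.6409] [417.4538 244.1763]
0.042 0.011 [410.8818 282.2785] [413.5402 287.9206]
```

View pics/w1c.png

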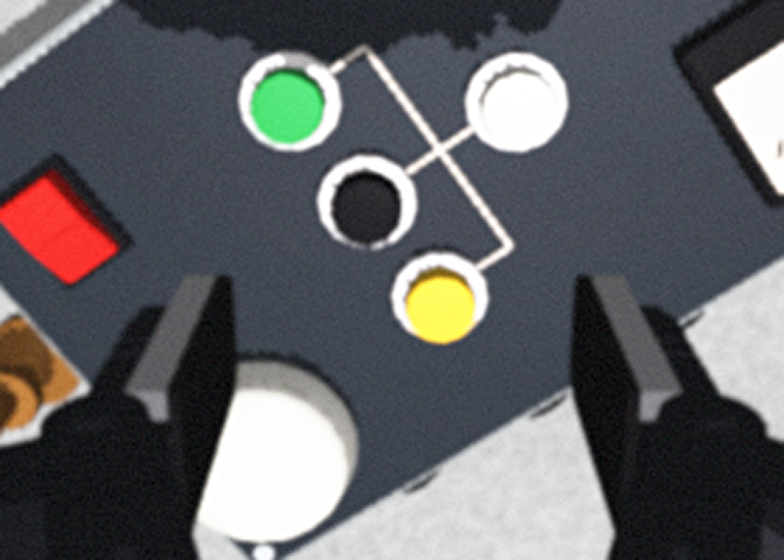

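View pics/t1.png

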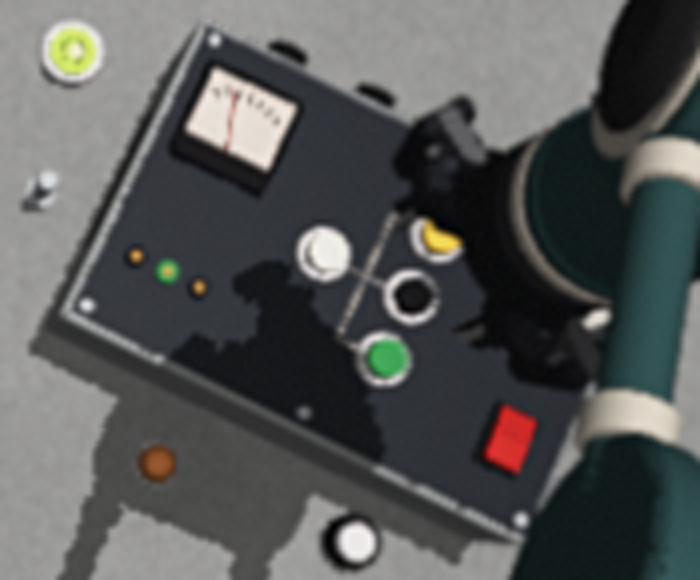

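Request:
servo_tool(
  moves="0 0 0 0 0.001 -0.022 0.43;0 0 0 0 0 -0.022 0.43;0 0 0 0 0 -0.022 0.43;0 0 0 0 0 -0.022 0.43;0 0 0 0 0 -0.022 0.43",
)

```text
time: 2.53
position: [0.5342, -0.1924, 0.1204]
tcp_rot: [0.97, 0.245, 0.0, 0.0]
force: [0.4, 0.7, -0.1]
opening: 0.0612
```

Request:
servo_tool(
  moves="0 0 0 0 0 0 0.43;0 0 0 0 0 0 0.43;0 0 0 0 0 0 0.43",
)

```text
time: 2.78
position: [0.5352, -0.1922, 0.1224]
tcp_rot: [0.969, 0.245, 0.001, 0.0]
force: [1.0, 0.3, 0.0]
opening: 0.061
```

```bash
python3 - <<'E'
from h import *
np.set_printoptions(precision=4,suppress=True)
o=readout.get_obs();print(o['time'],o['position'],R.from_quat(o['tcp_rot']).as_matrix(),o['opening'],o['force'])
im=vision.grab_frame('wrist');save(im,'w2.png')
save(cv2.resize(im[130:330,180:460],None,fx=2.8,fy=2.8,interpolation=cv2.INTER_CUBIC),'w2c.png')
im=vision.grab_frame('side')
save(cv2.resize(im[215:375,340:520],None,fx=3.7,fy=3.7,interpolation=cv2.INTER_CUBIC),'s2.png')
E
```

```text
2.7833 [ 0.5352 -0.1922  0.1224] [[ 0.8797  0.4755  0.0013]
 [ 0.4755 -0.8797 -0.0006]
 [ 0.0008  0.0011 -1.    ]] 0.06103212709191896 [0.9814 0.2675 0.0491]
```

View pics/w2c.png

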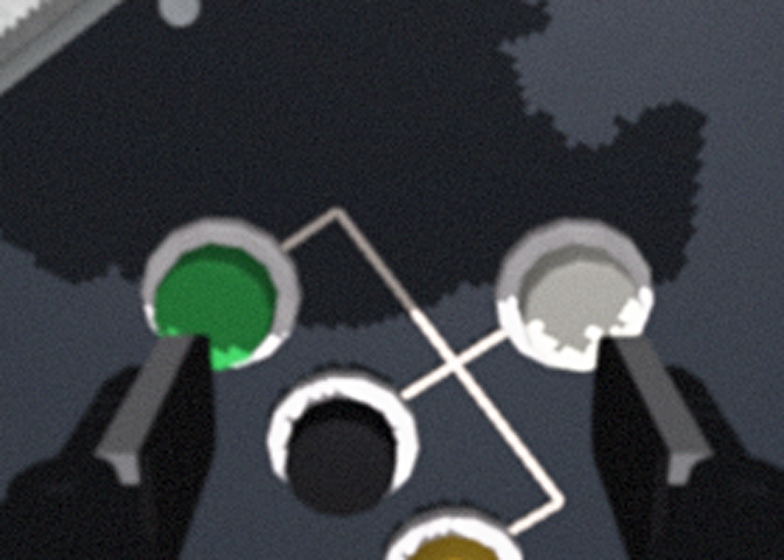

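View pics/s2.png

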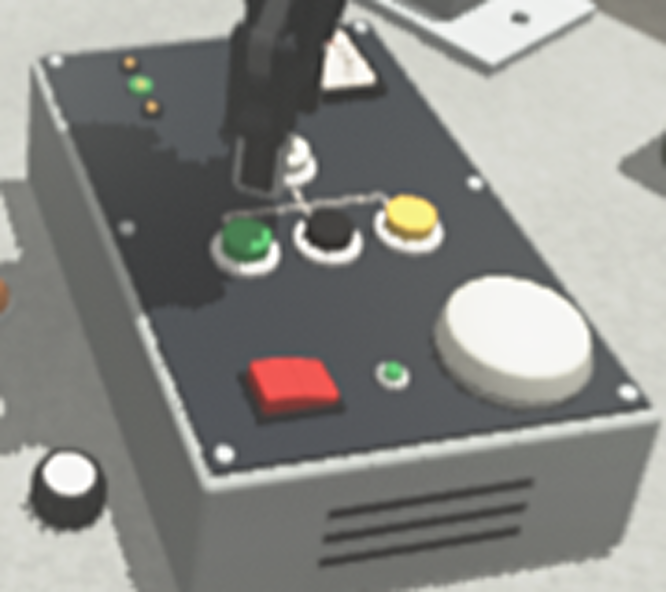

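```bash
python3 - <<'E'
from h import *
np.set_printoptions(precision=4,suppress=True)
o=readout.get_obs()
c=np.array([[584,308],[216,307],[343,460]],float);c=(c+.5)/2.8-.5+[180,130]
for z in(.104,.100):
  p=wz(o,c,z);T=R.from_quat(o['tcp_rot']).as_matrix()
  print(p,np.linalg.norm(p[1]-p[0]),'tool',(p-o['position'])@T)
def pj(n,P):
    k=vision.get_calibration(n);q=R.from_quat(k['attitude']).inv().apply(np.array(P)-k['origin'])
    return cv2.projectPoints(q*[1,-1,-1],np.zeros(3),np.zeros(3),k['camera_matrix'],k['dist_coeffs'])[0][:,0]
for tz in(0,-.005,-.010):
  P=[o['position']+T@np.array([x,y,tz]) for x in(-.0305,-.038) for y in(-.011,.011)]
  print(tz,(pj('side',P)+.5-[340,215])*3.7)
# tip corner match wrist
for tz in(-.005,-.01,-.013):
  print(tz,[(proj_tool([x,-.011,tz])+.5-[180,130])*2.8 for x in(-.038,-.0305,.0305,.038)])
E
```

```text
[[ 0.5649 -0.1738  0.104 ]
 [ 0.5048 -0.2061  0.104 ]
 [ 0.5404 -0.2237  0.104 ]] 0.06815993976961547 tool [[ 0.034  -0.0025  0.0195]
 [-0.0342 -0.0027  0.0193]
 [-0.0112  0.0297  0.0195]]
[[ 0.5664 -0.175   0.1   ]
 [ 0.5049 -0.208   0.1   ]
 [ 0.5414 -0.226   0.1   ]] 0.06984467286234915 tool [[ 0.0348 -0.0008  0.0235]
 [-0.035  -0.001   0.0233]
 [-0.0115  0.0322  0.0235]]
0 [[232.5155 188.1233]
 [280.0479 201.1868]
 [227.8924 197.8846]
 [275.756  211.1601]]
-0.005 [[233.5057 179.5574]
 [281.2192 192.5744]
 [228.8741 189.2854]
 [276.9214 202.5144]]
-0.01 [[234.5028 170.9305]
 [282.3987 183.8999]
 [229.8628 180.6245]
 [278.0951 193.8059]]
-0.005 [array([160.2945, 320.9631]), array([207.6605, 321.0329]), array([593.6942, 321.1609]), array([641.047 , 321.1225])]
-0.01 [array([152.3039, 334.4988]), array([201.2217, 334.5787]), array([599.9599, 334.709 ]), array([648.8638, 334.6611])]
-0.013 [array([147.2537, 343.0552]), array([197.1518, 343.1421]), array([603.9203, 343.2738]), array([653.8042, 343.2193])]
```

Request:
servo_tool(
  moves="0 0 0 -0.0005 0.001 -0.008 0.43;0 0 0 0 0 -0.006 0.43;0 0 0 0 0 -0.004 0.43;0 0 0 0 0 0 0.43;0 0 0 0 0 0 0.43",
)

```text
time: 3.3
position: [0.5338, -0.19, 0.1027]
tcp_rot: [0.969, 0.246, -0.0, -0.0]
force: [-0.8, 0.0, -0.1]
opening: 0.061
```

Request:
servo_tool(
  moves="0 0 0 0 0 -0.002 0.43;0 0 0 0 0 -0.002 0.43;0 0 0 0 0 0 0.43;0 0 0 0 0 0 0.43",
)

```text
time: 3.63
position: [0.5342, -0.1903, 0.0991]
tcp_rot: [0.969, 0.246, -0.0, -0.0]
force: [0.2, -0.5, 0.3]
opening: 0.061
```

Request:
servo_tool(
  moves="0 0 0 0 0 -0.002 0.43;0 0 0 0 0 0 0.43;0 0 0 0 0 0 0.43",
)

```text
time: 3.88
position: [0.5345, -0.1904, 0.0978]
tcp_rot: [0.969, 0.246, 0.0, 0.0]
force: [-1.0, 0.2, 4.4]
opening: 0.0612
```

Request:
servo_tool(
  moves="0 0 0 0 0 -0.002 0.43;0 0 0 0 0 0 0.43;0 0 0 0 0 0 0.43",
)

```text
time: 4.13
position: [0.5346, -0.1904, 0.0959]
tcp_rot: [0.969, 0.246, 0.0, 0.0]
force: [-0.9, 0.9, 6.0]
opening: 0.0612
```

```bash
python3 - <<'E'
from h import *
np.set_printoptions(precision=4,suppress=True)
o=readout.get_obs();print(o['position'],o['force'],o['moment'],R.from_quat(o['tcp_rot']).as_matrix().T@o['moment'])
im=vision.grab_frame('wrist')
save(cv2.resize(im[130:330,180:460],None,fx=2.8,fy=2.8,interpolation=cv2.INTER_CUBIC),'w3c.png')
E
```

```text
[ 0.5346 -0.1904  0.0959] [-0.9385  0.872   5.9872] [ 0.148   0.2089 -0.0311] [ 0.2296 -0.1132  0.0312]
```

View pics/w3c.png

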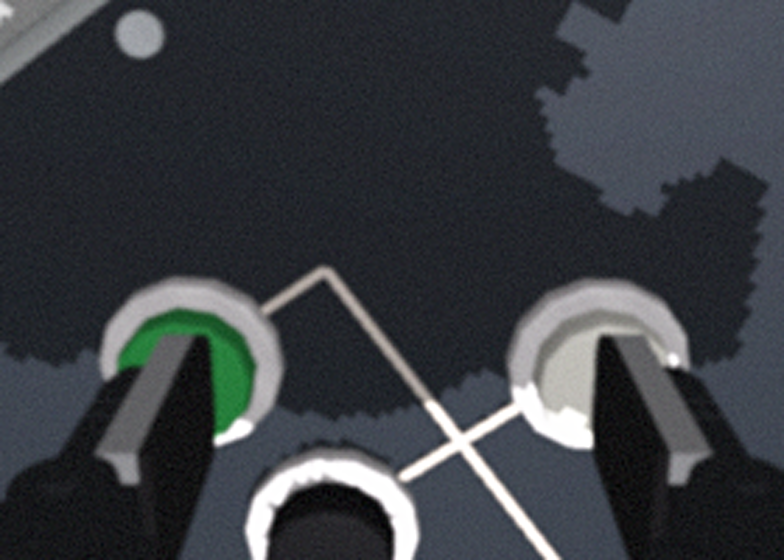

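Request:
servo_tool(
  moves="0 0 0 0 0 -0.002 0.43;0 0 0 0 0 -0.0015 0.43;0 0 0 0 0 -0.001 0.43;0 0 0 0 0 0 0.43;0 0 0 0 0 0 0.43",
)

```text
time: 4.6
position: [0.5347, -0.1904, 0.0927]
tcp_rot: [0.969, 0.246, 0.0, 0.0]
force: [-4.2, 2.5, 12.9]
opening: 0.0609
```

Request:
servo_tool(
  moves="0 0 0 0 0 -0.001 0.43;0 0 0 0 0 0 0.43;0 0 0 0 0 0 0.43;0 0 0 0 0 0 0.43;0 0 0 0 0 0 0.43",
)

```text
time: 5.02
position: [0.5347, -0.1905, 0.0926]
tcp_rot: [0.969, 0.246, 0.0, 0.0]
force: [-7.4, 3.1, 18.1]
opening: 0.061
```

```bash
python3 - <<'E'
from h import *
np.set_printoptions(precision=4,suppress=True)
o=readout.get_obs();M=R.from_quat(o['tcp_rot']).as_matrix();print(o['position'],o['force'],M.T@o['force'],M.T@o['moment'],M)
im=vision.grab_frame('wrist')
save(cv2.resize(im[130:330,180:460],None,fx=2.8,fy=2.8,interpolation=cv2.INTER_CUBIC),'w4c.png')
im=vision.grab_frame('side')
save(cv2.resize(im[215:375,340:520],None,fx=3.7,fy=3.7,interpolation=cv2.INTER_CUBIC),'s4.png')
E
```

```text
[ 0.5347 -0.1905  0.0926] [-7.4306  3.0579 18.0786] [ -5.065   -6.2159 -18.0861] [ 0.9832 -0.8261 -0.0032] [[ 0.8791  0.4766  0.0008]
 [ 0.4766 -0.8791 -0.0004]
 [ 0.0005  0.0008 -1.    ]]
```

View pics/w4c.png

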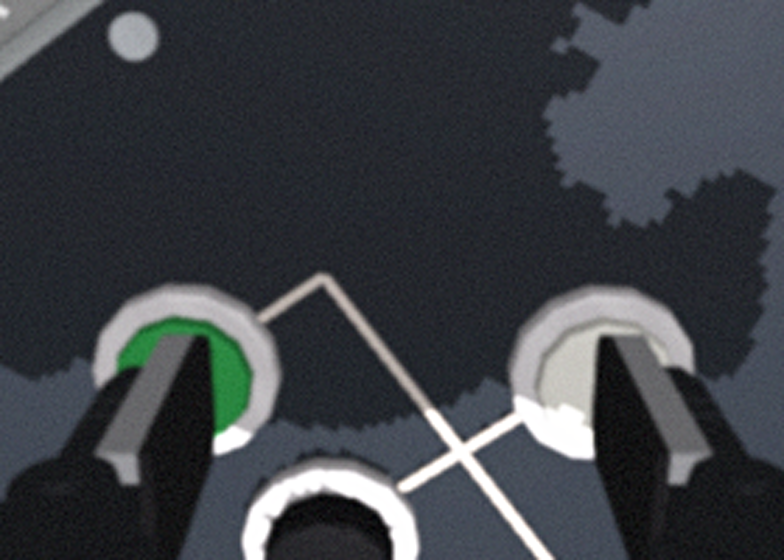

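View pics/s4.png

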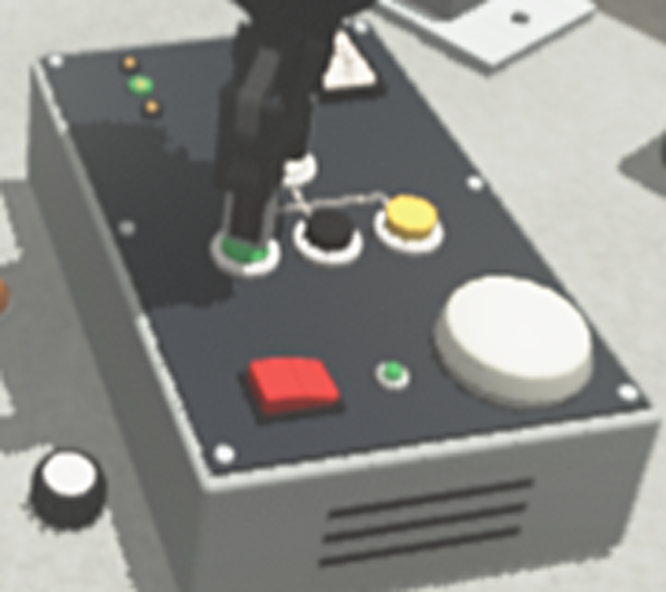

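Both fingertips are on their caps and both caps are visibly down. I'll hold them there.

Request:
servo_tool(
  moves="0 0 0 0 0 0 0.43;0 0 0 0 0 0 0.43;0 0 0 0 0 0 0.43;0 0 0 0 0 0 0.43;0 0 0 0 0 0 0.43",
)

```text
time: 5.53
position: [0.5347, -0.1904, 0.0926]
tcp_rot: [0.969, 0.246, 0.0, 0.0]
force: [-6.4, 2.7, 17.2]
opening: 0.0617
```

Request:
servo_tool(
  moves="0 0 0 0 0 0 0.43;0 0 0 0 0 0 0.43;0 0 0 0 0 0 0.43;0 0 0 0 0 0 0.43;0 0 0 0 0 0 0.43",
)

```text
time: 5.95
position: [0.5347, -0.1905, 0.0926]
tcp_rot: [0.969, 0.246, 0.0, 0.0]
force: [-6.8, 2.3, 17.5]
opening: 0.061
```

Request:
servo_tool(
  moves="0 0 0 0 0 0 0.43;0 0 0 0 0 0 0.43;0 0 0 0 0 0 0.43;0 0 0 0 0 0 0.43;0 0 0 0 0 0 0.43",
)

```text
time: 6.37
position: [0.5347, -0.1905, 0.0926]
tcp_rot: [0.969, 0.246, 0.0, 0.0]
force: [-7.0, 2.0, 17.7]
opening: 0.061
```

Request:
servo_tool(
  moves="0 0 0 0 0 0 0.43;0 0 0 0 0 0 0.43;0 0 0 0 0 0 0.43;0 0 0 0 0 0 0.43;0 0 0 0 0 0 0.43",
)

```text
time: 6.78
position: [0.5347, -0.1905, 0.0926]
tcp_rot: [0.969, 0.246, 0.0, 0.0]
force: [-6.0, 1.9, 18.3]
opening: 0.0616
```

Request:
servo_tool(
  moves="0 0 0 0 0 0 0.43;0 0 0 0 0 0 0.43;0 0 0 0 0 0 0.43;0 0 0 0 0 0 0.43;0 0 0 0 0 0 0.43",
)

```text
time: 7.2
position: [0.5347, -0.1904, 0.0925]
tcp_rot: [0.969, 0.246, 0.0, 0.0]
force: [-6.4, 2.5, 17.4]
opening: 0.061
```

Request:
servo_tool(
  moves="0 0 0 0 0 0 0.43;0 0 0 0 0 0 0.43;0 0 0 0 0 0 0.43;0 0 0 0 0 0 0.43;0 0 0 0 0 0 0.43",
)

```text
time: 7.62
position: [0.5347, -0.1904, 0.0926]
tcp_rot: [0.969, 0.246, 0.0, 0.0]
force: [-6.2, 2.5, 17.6]
opening: 0.0609
```

Request:
servo_tool(
  moves="0 0 0 0 0 0 0.43;0 0 0 0 0 0 0.43;0 0 0 0 0 0 0.43;0 0 0 0 0 0 0.43;0 0 0 0 0 0 0.43",
)

```text
time: 8.03
position: [0.5347, -0.1904, 0.0926]
tcp_rot: [0.969, 0.246, 0.0, 0.0]
force: [-7.4, 2.7, 18.2]
opening: 0.0612
```

Request:
servo_tool(
  moves="0 0 0 0 0 0 0.43;0 0 0 0 0 0 0.43;0 0 0 0 0 0 0.43;0 0 0 0 0 0 0.43;0 0 0 0 0 0 0.43",
)

```text
time: 8.45
position: [0.5347, -0.1905, 0.0926]
tcp_rot: [0.969, 0.246, 0.0, 0.0]
force: [-6.6, 2.6, 18.1]
opening: 0.061
```

Request:
servo_tool(
  moves="0 0 0 0 0 0 0.43;0 0 0 0 0 0 0.43;0 0 0 0 0 0 0.43;0 0 0 0 0 0 0.43;0 0 0 0 0 0 0.43",
)

```text
time: 8.87
position: [0.5347, -0.1905, 0.0926]
tcp_rot: [0.969, 0.246, 0.0, 0.0]
force: [-6.5, 3.0, 18.4]
opening: 0.0608
```

Request:
servo_tool(
  moves="0 0 0 0 0 0 0.43;0 0 0 0 0 0 0.43;0 0 0 0 0 0 0.43;0 0 0 0 0 0 0.43;0 0 0 0 0 0 0.43",
)

```text
time: 9.28
position: [0.5347, -0.1905, 0.0926]
tcp_rot: [0.969, 0.246, 0.0, 0.0]
force: [-6.8, 2.5, 18.0]
opening: 0.0612
```

Request:
servo_tool(
  moves="0 0 0 0 0 0 0.43;0 0 0 0 0 0 0.43;0 0 0 0 0 0 0.43;0 0 0 0 0 0 0.43;0 0 0 0 0 0 0.43",
)

```text
time: 9.7
position: [0.5347, -0.1905, 0.0926]
tcp_rot: [0.969, 0.246, 0.0, 0.0]
force: [-6.5, 2.3, 18.0]
opening: 0.061
```

Held for more than 4.6 s. Next I release evenly and back straight up.

Request:
servo_tool(
  moves="0 0 0 0 0 -0.0 0.43;0 0 0 0 0 0.002 0.43;0 0 0 0 0 0.003 0.43;0 0 0 0 0 0.004 0.43;0 0 0 0 0 0.006 0.43",
)

```text
time: 10.12
position: [0.5339, -0.1901, 0.1044]
tcp_rot: [0.969, 0.246, -0.0, -0.0]
force: [-0.1, -0.3, -0.1]
opening: 0.061
```

Request:
servo_tool(
  moves="0 0 0 0 0 0.02 0.43;0 0 0 0 0 0.02 0.43;0 0 0 0 0 0.02 0.43;0 0 0 0 0 0.02 0.43;0 0 0 0 0 0.02 0.43",
)

```text
time: 10.53
position: [0.5339, -0.1902, 0.2051]
tcp_rot: [0.969, 0.246, -0.0, -0.0]
force: [-0.8, -0.2, -0.1]
opening: 0.061
```

Request:
servo_tool(
  moves="0 0 0 0 0 0 0.43;0 0 0 0 0 0 0.43;0 0 0 0 0 0 0.43;0 0 0 0 0 0 0.43;0 0 0 0 0 0 0.43",
)

```text
time: 10.95
position: [0.5332, -0.1899, 0.2029]
tcp_rot: [0.969, 0.246, -0.001, -0.001]
force: [0.5, 0.4, 0.5]
opening: 0.0608
```

```bash
python3 - <<'E'
from h import *
o=readout.get_obs();print(o['time'],o['position'],o['force'])
save(vision.grab_frame('wrist'),'w5.png')
im=vision.grab_frame('side')
save(cv2.resize(im[215:400,300:520],None,fx=3.2,fy=3.2,interpolation=cv2.INTER_CUBIC),'s5.png')
E
```

```text
10.95 [ 0.53322742 -0.18986903  0.20291472] [0.46261367 0.39532488 0.50780017]
```

View pics/w5.png

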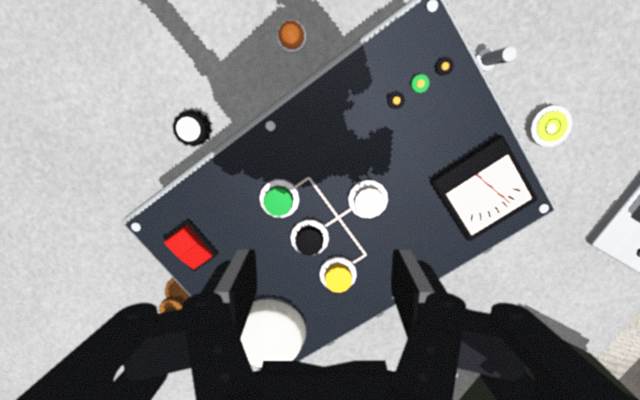

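View pics/s5.png

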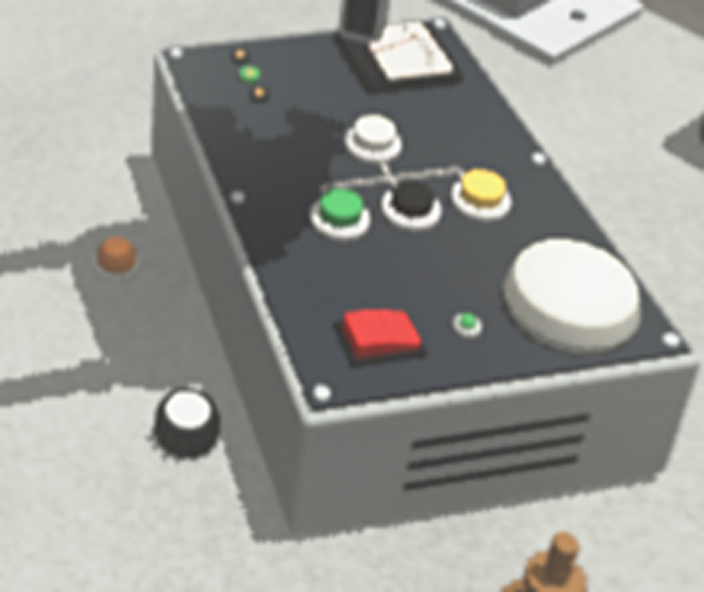

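The pictures show all four caps up again, the rocker as it was, the loose things in place, and the fingers well clear of the box. I'm handing in.

```bash
python3 -c "
from cell import order
order.close_job()"
```

```text
the job is handed in; nothing more can be done
```

I pressed the white and green buttons fully down together, held them for over 4.6 s, then released them evenly and raised the fingers about 100 mm clear. The job was handed in at about 11 s.

- **During the press:** The tool went down about 6 mm after first contact. The vertical force stayed at 17–18 N throughout the hold, more than the 10 N the two springs give, so at least one button was on its stop. The wrist and side pictures showed both fingertips on their caps and both caps down. I had no direct reading of either button's travel.
- **After release:** The last pictures show all four caps up and the rocker unchanged. All the loose things were where they stood, judged by eye rather than measured. The leftover force was under 1 N, so nothing was touching.
- **What disagreed:** The cameras differed by about 2–4 mm on where the buttons were. Contact came about 5 mm higher than I predicted, so I felt for it in 2 mm steps. There was also a side force of up to 7 N while pressing, which went away on release.

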